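Line up the tea caddies by size on the drying board

TASK

Before gilding, line the four turned wooden tea caddies up on the cork pads of the drying board in order of size: the tallest on the pad next to the varnish tin, then each shorter one in turn towards the other end. Each must stand upright, centred on its pad. Leave the varnish tin and the gilded dish where they are.

Things in the scene. Friction and masses are not known exactly. Their poses are not given: they have to be found in the camera images.
- caddy_a: The shortest of four dark-wood round lidded tea caddies, standing loose: a straight upright cylinder 32 mm in diameter and 42 mm tall, with a slightly domed lid that is part of it (one rigid piece). Origin: centre of its underside; z up.
- caddy_b: The second shortest of four dark-wood round lidded tea caddies, standing loose: a straight upright cylinder 40 mm in diameter and 58 mm tall, with a slightly domed lid that is part of it (one rigid piece). Origin: centre of its underside; z up.
- caddy_c: The second tallest of four dark-wood round lidded tea caddies, standing loose: a straight upright cylinder 48 mm in diameter and 74 mm tall, with a slightly domed lid that is part of it (one rigid piece). Origin: centre of its underside; z up.
- caddy_d: The tallest of four dark-wood round lidded tea caddies, standing loose: a straight upright cylinder 56 mm in diameter and 90 mm tall, with a slightly domed lid that is part of it (one rigid piece). Origin: centre of its underside; z up.
- pad_1: Cork pad 1 of 4 in a row on the white drying board, fixed: a disc 68 mm in diameter, 3 mm thick, all four alike, 85 mm from centre to centre. Origin: centre of its underside, 12 mm above the table (the board is 12 mm thick, 110 mm wide across the row, 500 mm long), so its top is 15 mm above the table. Left end of the row seen from the robot (largest y). y runs along the row, x across it.
- pad_2: Cork pad 2 of 4 in a row on the white drying board, fixed: a disc 68 mm in diameter, 3 mm thick, all four alike, 85 mm from centre to centre. Origin: centre of its underside, 12 mm above the table (the board is 12 mm thick, 110 mm wide across the row, 500 mm long), so its top is 15 mm above the table. Second from the left. y runs along the row, x across it.
- pad_3: Cork pad 3 of 4 in a row on the white drying board, fixed: a disc 68 mm in diameter, 3 mm thick, all four alike, 85 mm from centre to centre. Origin: centre of its underside, 12 mm above the table (the board is 12 mm thick, 110 mm wide across the row, 500 mm long), so its top is 15 mm above the table. Third from the left. y runs along the row, x across it.
- pad_4: Cork pad 4 of 4 in a row on the white drying board, fixed: a disc 68 mm in diameter, 3 mm thick, all four alike, 85 mm from centre to centre. Origin: centre of its underside, 12 mm above the table (the board is 12 mm thick, 110 mm wide across the row, 500 mm long), so its top is 15 mm above the table. Right end of the row (smallest y). y runs along the row, x across it.
- tin: Closed round metal varnish tin with a paper label, 62 mm in diameter, 75 mm tall, 0.5 kg, standing loose on the drying board beyond one end of the row, 88 mm from the centre of the end pad; at the left or the right end, differently at each start (a 50 x 40 x 35 mm dark iron weight stands beyond the other end). Origin: centre of its underside. To be left where it is.
- dish: Shallow gilded round dish, 140 mm in diameter, 26 mm high, lying loose on the table beyond the caddies. Origin: centre of its underside. To be left where it is.
Things that resemble listed ones, but are neither listed nor needed, are in the scene too. What is shaped like the caddy_d but yellow is not meant. What is shaped like the caddy_a but turquoise is not meant.

How it is judged:
By the outcome, as a careful person would: the job done as asked, in the order asked, and still so for the second after the job is handed in, with the robot touching nothing.
It also fails if it takes over 106 s, if anything falls off the work surface, if the arm or the gripper's body presses on something with over 40 N, if the wrist force passes 120 N, or if a joint passes its speed limit or range.

ROBOT

A 6-joint arm with a two-finger parallel gripper is mounted at the origin on the work surface. World frame = base frame: x ahead of the robot, y to its left, z up, the work surface at z = 0. Lengths are in mm, angles in rad, forces in N, time in s.
With the tool pointing down it reaches from about 325 to 850 mm from the base axis. Payload 4.4 kg.
Tool frame: the origin (TCP) lies midway between the tips of the shut fingers; the grasp point (between the pads) lies 19 mm behind it (arm.grasp_offset is the distance from the TCP to the grasp point, in mm); z points along the fingers, y is the line along which they close (so a half turn about z gives the same grasp; the last joint's range is limited). The gripper opens to 94 mm and grips with 3 to 60 N. Pads are 16 mm wide; open, the fingers measure 119 mm over their backs; the gripper's body (75 mm by 177 mm) begins 78 mm behind the grasp point.
Start: joints at [-1.355, 0.207, 1.542, -0, 1.393, -0.15], TCP at [205.663, -536.963, 205.447] pointing down, gripper open.
Joint ranges: [-2.73, 2.73], [-0.86, 2.22], [0.23, 2.46], [-1.11, 4.25], [0.08, 2.63], [-2.82, 2.82]. Speed limits (rad/s): [2.79, 2.79, 3.14, 3.14, 3.14, 3.14].

INTERFACE

Orientations are given as a unit quaternion [x, y, z, w].
In Python, from plant import arm gives the robot as it stands.
- The arm moves only by the tool hand_motion, called after "Emit:" in YAML: its name, and indented under it one key for each argument. Schema: {"type":"object","properties":{"motion":{"type":"array","items":{"type":"array","prefixItems":[{"type":"array","items":{"type":"number"},"minItems":3,"maxItems":3},{"type":"array","items":{"type":"number"},"minItems":3,"maxItems":3}],"minItems":2,"maxItems":2},"minItems":1,"maxItems":20},"finger_gap":{"type":"number"},"only":{"type":"string"},"quiet":{"type":"boolean"},"lines":{"type":"string"}},"required":["motion"],"additionalProperties":false}. motion is a list of rows, 1 to 20 of them, each written [[dx, dy, dz], [rx, ry, rz]]: dx, dy, dz in parts of the range, where 1.0 means 75 cm, then a rotation vector rx, ry, rz in shares of pi/2 rad (1.0 is pi/2 rad); each row is the pose to reach, as a shift and turn from the pose commanded when the call began, along the tool's axes at that moment; what a row does not reach only later rows make up. A row lasts 1/10 s, in which the tool goes at most 50 mm and 0.15 rad, less where a joint would pass 70% of its speed; a pose out of reach is approached as far as the arm can. finger_gap is the opening from 0.0 (shut) to 1.0 (fully open), set as the call begins (left out keeps the last). The fingers move at their own pace and stop on an object; the grip force is fixed at half the most. Time passes only in rows, so rows that do not move let the fingers close. The tool returns the time, the measured TCP pose, the force, the opening and the grip force at its end. only (a regular expression) keeps the lines of the reply that match it, lines (a string "A,B") keeps lines A to B, and quiet returns only ok. Input that does not fit is refused with a message, and nothing moves.
- arm.observe(): the state, without advancing time (a new reading comes with each control period).
- arm.snapshot(name): name is "side" or "top" or "wrist"; returns a dict with "image" (400x640x3 uint8, red, green, blue), "depth" (400x640 float32, mm along the optical axis (not along the pixel's ray), 0 where there is no reading), "fovy" (degrees; the focal length in pixels is half the picture's height over the tangent of half this angle, whatever the lens; pixels are square), "cx", "cy" (the principal point, pixels), "dist_coeffs" ([k1, k2, p1, p2, k3] as OpenCV has them; the pictures are not rectified), "world_from_camera" (4x4, takes a point from camera to world coordinates). Camera axes: x right, y up, looking along -z (the intrinsics and any distortion apply to the point x, -y, -z); pixel columns grow to the right and rows downward; lengths in mm; the calibration is good to about 2 mm. A picture is of the moment at which its call begins.
- arm.sign_off(): hands the job in; it is judged then, once.
Trained networks look in a picture, given as the dict that the camera call returned (one of the last four; its "shot" number tells which), for a name from the list of things; names that differ only in an ending like _2 or _b are one class to them, and where a whole thing is asked for, a point or a joint stands for the part that bears it (a point fixed in the world has none). Each returns a list of dicts, best first, with "p" (0 to 1); they miss things now and then, are a little off and sometimes report something else, mostly with a low value. They report only what shows in the picture. A call takes as long as a camera call. They do not tell look-alikes from the thing itself.
- arm.search_frame(picture, query): "location" ([column, row] as shares, 0 to 1, of the picture: columns of its width, rows of its height, amid what is visible of it).
The state is a dict: "t": time; "q": joint angles; "dq": joint speeds; "tau": joint torques, N m; "eef_pos": TCP position; "tool_rot": TCP orientation; "force": force on the tool from outside, world axes, zero at the start; "wrist_torque": the same for the moment, N m; "grip_width": opening from 0.0 (shut) to 1.0 (fully open); "grasp_force": force on a finger pad.
Only numpy, scipy, OpenCV 4.12 (cv2) and the standard library are available. Lean on these libraries where they do the work, as an engineer would, in place of code of your own. Each camera call takes 0.05 s, during which the arm holds its last target. There are 200 camera calls.

## Working session

There is one attempt and no reset: what is moved stays moved. The work goes in short steps, Python scripts to look and compute and a tool call to move; the robot and the scene stay as the last step left them, time stands still between calls to the robot, and variables do not carry over. Pictures are saved under pics/ and viewed, at most 14 in all, crops included, and the job is handed in when it is done.

```bash
ls; mkdir -p pics; cat > h.py <<'E'
import numpy as np, cv2
from plant import arm
def K(s):
    f=200/np.tan(np.radians(s["fovy"])/2); return np.array([[f,0,s["cx"]],[0,f,s["cy"]],[0,0,1]])
def rays(s,uv):
    p=cv2.undistortPoints(np.array(uv,float).reshape(-1,1,2),K(s),np.array(s["dist_coeffs"],float)).reshape(-1,2)
    return np.c_[p[:,0],-p[:,1],-np.ones(len(p))]
def world(s,uv,depth):
    T=np.array(s["world_from_camera"]); return (rays(s,uv)*np.reshape(depth,(-1,1)))@T[:3,:3].T+T[:3,3]
def cloud(s):
    v,u=np.mgrid[0:400,0:640]; d=s["depth"].ravel()
    P=world(s,np.c_[u.ravel(),v.ravel()],d); P[d==0]=np.nan
    return P.reshape(400,640,3)
def save(s,n,crop=None,k=1):
    im=s["image"][:,:,::-1]
    if crop: a,b,c,d=crop; im=im[b:d,a:c]
    cv2.imwrite("pics/"+n,cv2.resize(im,None,fx=k,fy=k))
E
python3 - <<'E'
from h import *
names=["caddy_a","pad_1","tin","dish"]
for c in ["top","side"]:
    s=arm.snapshot(c); save(s,c+"0.png"); P=cloud(s)
    print(c,np.round(s["world_from_camera"],2).tolist(),s["dist_coeffs"])
    for n in names:
        for r in arm.search_frame(s,n):
            if r["p"]<.2: continue
            u,v=r["location"][0]*640,r["location"][1]*400
            print(n,round(r["p"],2),round(u),round(v),np.round(P[int(v),int(u)]))
o=arm.observe();print(o["t"],o["tool_rot"],o["force"],arm.grasp_offset)
E
```

```text
pics
top [[0.02, 0.99, -0.1, 506.89], [-1.0, 0.02, -0.01, -50.23], [-0.01, 0.1, 1.0, 1015.99], [0.0, 0.0, 0.0, 1.0]] [0.02574479 0.         0.         0.         0.        ]
caddy_a 0.93 460 174 [ 665. -358.   87.]
caddy_a 0.81 355 192 [ 614. -113.   88.]
caddy_a 0.72 195 183 [628. 259.  75.]
caddy_a 0.68 261 195 [606. 107.  53.]
caddy_a 0.65 416 190 [ 628. -266.   42.]
caddy_a 0.59 414 159 [ 705. -259.   39.]
pad_1 0.94 251 262 [444. 133.  18.]
pad_1 0.77 321 260 [453. -38.  12.]
pad_1 0.75 352 258 [ 462. -116.   13.]
pad_1 0.73 287 259 [454.  43.  15.]
tin 0.55 394 262 [ 459. -207.   86.]
dish 0.59 316 136 [766. -17.   3.]
side [[0.97, 0.14, -0.19, 446.26], [-0.23, 0.48, -0.84, -706.15], [-0.02, 0.87, 0.5, 444.88], [0.0, 0.0, 0.0, 1.0]] [-0.00297932  0.          0.          0.          0.        ]
caddy_a 0.93 341 218 [ 613. -153.   68.]
caddy_a 0.85 305 173 [598. 101.  41.]
caddy_a 0.76 373 279 [ 630. -285.   27.]
caddy_a 0.65 303 146 [625. 253.  53.]
caddy_a 0.62 413 263 [ 703. -277.   41.]
caddy_a 0.56 424 304 [ 660. -391.   70.]
pad_1 0.97 256 223 [459. -49.  15.]
pad_1 0.68 249 203 [453.  41.  15.]
pad_1 0.5 248 187 [454. 118.  14.]
tin 0.63 264 258 [ 460. -245.   78.]
dish 0.57 386 191 [781.  24.   6.]
0.5 [ 9.83318976e-01  1.81889499e-01 -7.27378169e-06 -4.12132077e-05] [-0.06932168  0.12668615  0.32689858] 18.8
```

View pics/top0.png

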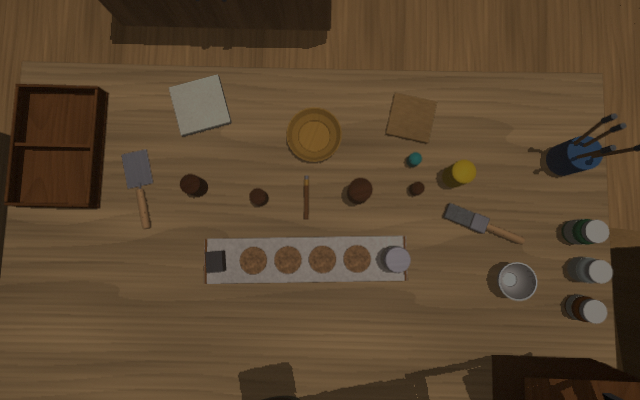

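View pics/side0.png

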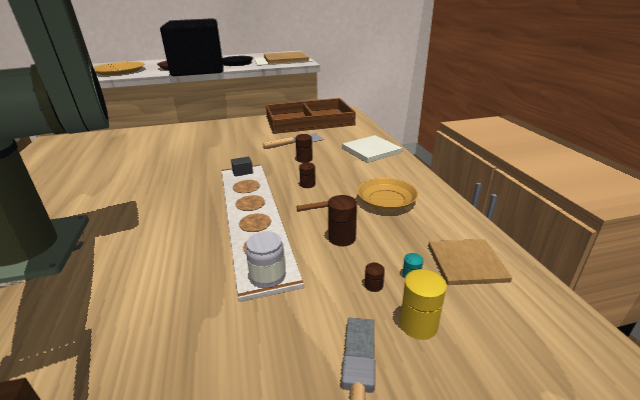

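Top picture: dark candidates are D (360,190), C (193,185), B (259,198) and A (416,188). The look-alikes are yellow (462,172) and turquoise (414,159), both rejected on colour. The tin is at (397,260), at the right end, so D goes to pad_4, C to pad_3, B to pad_2 and A to pad_1.

```bash
cat > meas.py <<'E'
from h import *
from scipy.optimize import least_squares
C={'a':(628,-268,16,42),'b':(606,105,20,58),'c':(628,257,24,74),'d':(614,-118,28,90)}
def capmeas(s,x,y,r,h,R=60):
    """lid disc: points near the top -> height, min-enclosing circle centre"""
    P=cloud(s).reshape(-1,3); m=(np.hypot(P[:,0]-x,P[:,1]-y)<R)&(P[:,2]>12); Q=P[m]
    zt=np.percentile(Q[:,2],97); T=Q[Q[:,2]>zt-8]
    # body+lid: outer surface fit of circle by side points
    c,rr=cv2.minEnclosingCircle(T[:,:2].astype(np.float32)); 
    return np.round([*c,rr,zt,*T[:,:2].mean(0),len(T)],1)
def pads(s):
    hsv=cv2.cvtColor(s["image"],cv2.COLOR_RGB2HSV); P=cloud(s)
    m=((hsv[...,1]>75)&(abs(P[...,0]-455)<45)&(P[...,1]>-170)&(P[...,1]<175)&(P[...,2]<28)&(P[...,2]>5)).astype(np.uint8)
    n,l,st,ce=cv2.connectedComponentsWithStats(m); out=[]
    for i in range(1,n):
        if st[i,4]<150: continue
        v,u=np.nonzero(l==i); T=np.array(s["world_from_camera"])
        W=rays(s,np.c_[u,v])@T[:3,:3].T; W=W*((15-T[2,3])/W[:,2:])+T[:3,3]
        out.append(np.round([*W[:,:2].mean(0),np.median(P[v,u,2]),st[i,4],*ce[i]],1))
    return out
E
python3 - <<'E'
from meas import *
for c in ["top","side"]:
    s=arm.snapshot(c); print(c)
    for k,v in C.items(): print(k,capmeas(s,*v))
    for p in pads(s): print(p)
E
```

```text
top
a [ 634.1 -270.2   15.5   43.   633.7 -269.6  128. ]
b [602.6 116.6  19.6  59.2 602.4 116.4 200. ]
c [628.  273.7  24.5  74.8 627.1 273.8 320. ]
d [ 621.3 -127.3   27.9   90.5  620.6 -126.6  441. ]
[ 459.2 -127.7   14.3  592.   356.7  258.5]
[449.4 126.8  14.1 590.  252.8 260. ]
[452.6  42.2  14.1 591.  287.4 259.5]
[455.8 -42.7  14.3 586.  322.  259. ]
side
a [ 637.2 -273.7   15.7   42.5  636.  -276.5  218. ]
b [605.9 113.4  19.8  57.8 605.4 109.2 107. ]
c [629.8 271.3  23.4  73.9 629.5 265.3 100. ]
d [ 623.8 -129.5   28.3   90.1  622.5 -135.7  379. ]
[451.2 123.7  15.  280.  245.7 186. ]
[454.7  39.   15.  355.  249.8 202.6]
[457.7 -45.9  15.1 458.  254.4 222.3]
```

```bash
cat > go.py <<'E'
import sys
from h import *
from scipy.spatial.transform import Rotation as R
def delta(x,y,z):
    o=arm.observe(); r=R.from_quat(o["tool_rot"]); t=R.from_matrix(np.array([[0,1,0],[1,0,0],[0,0,-1.]]))
    p=np.array(o["eef_pos"])
    print("at",np.round(p,1),"t",round(o["t"],1),"d",np.round(r.inv().apply(np.array([x,y,z])-p),1),"rot",np.round((r.inv()*t).as_rotvec(),3))
if __name__=="__main__": delta(*map(float,sys.argv[1:4]))
E
python3 go.py 622.5 -128.4 200
python3 - <<'E'
from h import *
s=arm.snapshot("top"); save(s,"cropD.png",(320,140,480,220),4)
E
```

```text
at [ 205.7 -537.   205.5] t 0.6 d [ 535.4 -232.4    5.5] rot [ 0.     0.    -1.205]
```

View pics/cropD.png

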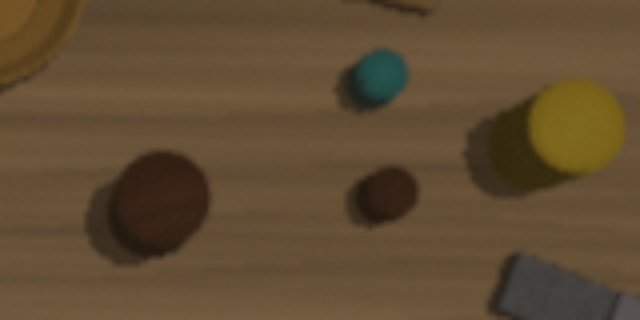

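The crop shows the large dark caddy D at crop (160,203), which is top (360,191). A is the small dark one at crop (386,195). The turquoise and yellow ones are decoys. I'm moving above D.

The manual's scale: shifts go in shares of 75 cm and turns go in shares of pi/2 rad. Converting my numbers, 535.4 mm / 750 = 0.7139, -232.4 mm / 750 = -0.3099, -1.205 rad / 1.5708 = -0.7671.

Emit:
hand_motion:
  motion:
    - [[0.7139, -0.3099, 0.0067], [0, 0, -0.7671]]
    - [[0.7139, -0.3099, 0.0067], [0, 0, -0.7671]]
    - [[0.7139, -0.3099, 0.0067], [0, 0, -0.7671]]
    - [[0.7139, -0.3099, 0.0067], [0, 0, -0.7671]]
    - [[0.7139, -0.3099, 0.0067], [0, 0, -0.7671]]
    - [[0.7139, -0.3099, 0.0067], [0, 0, -0.7671]]
    - [[0.7139, -0.3099, 0.0067], [0, 0, -0.7671]]
    - [[0.7139, -0.3099, 0.0067], [0, 0, -0.7671]]
    - [[0.7139, -0.3099, 0.0067], [0, 0, -0.7671]]
    - [[0.7139, -0.3099, 0.0067], [0, 0, -0.7671]]
    - [[0.7139, -0.3099, 0.0067], [0, 0, -0.7671]]
    - [[0.7139, -0.3099, 0.0067], [0, 0, -0.7671]]
    - [[0.7139, -0.3099, 0.0067], [0, 0, -0.7671]]
    - [[0.7139, -0.3099, 0.0067], [0, 0, -0.7671]]
    - [[0.7139, -0.3099, 0.0067], [0, 0, -0.7671]]
    - [[0.7139, -0.3099, 0.0067], [0, 0, -0.7671]]
  finger_gap: 1.0

```text
t: 2.25
eef_pos: [621.7, -129.7, 200.6]
tool_rot: [0.708, 0.706, -0.0, 0.0]
force: [0.1, -0.4, 0.1]
grip_width: 0.999
grasp_force: 0.0
```

```bash
python3 - <<'E'
from meas import *
import go
s=arm.snapshot("wrist"); save(s,"w1.png"); print(capmeas(s,622,-128,28,90)); print(np.round(s["world_from_camera"],2).tolist())
go.delta(622.5,-128.4,40)
E
```

```text
[ 621.3 -114.2   58.1  326.1  626.4 -107.4 7785. ]
[[1.0, 0.0, 0.0, 622.55], [-0.0, 0.96, 0.29, -45.09], [-0.0, -0.29, 0.96, 380.0], [0.0, 0.0, 0.0, 1.0]]
at [ 621.8 -129.7  200.6] t 2.3 d [  1.3   0.8 160.6] rot [-0.     0.    -0.002]
```

View pics/w1.png

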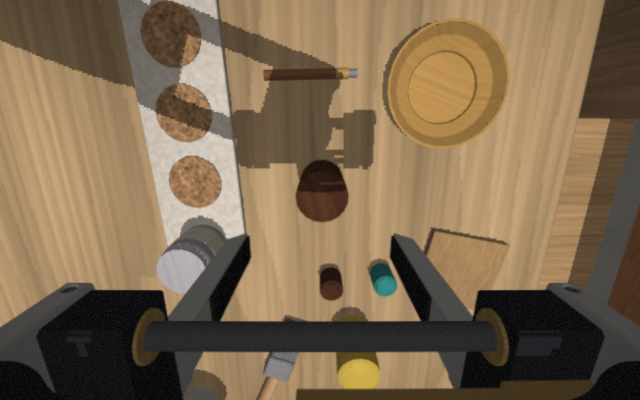

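The wrist picture shows D at (322,190), ahead of the open fingers and clear of everything. The pads run (170,33), (184,112), (195,181). I'll limit heights in the cap measurement and compare the three cameras.

```bash
sed -i 's/(P\[:,2\]>12)/(P[:,2]>12)\&(P[:,2]<h+25)/' meas.py
python3 - <<'E'
from meas import *
s=arm.snapshot("wrist")
for k,(x,y) in dict(d=(622,-128),a=(635,-272)).items(): print(k,capmeas(s,x,y,*C[k][2:],R=40))
for p in pads(s): print(p)
E
```

```text
d [ 623.8 -126.9   28.    90.9  623.7 -125.5 2140. ]
a [ 636.3 -269.6   16.2   42.4  636.4 -267.   398. ]
[ 454.8   43.7   15.2 3068.   170.3   33.8]
[ 458.2  -41.    15.3 2502.   183.1  112.5]
[ 461.5 -125.6   15.4 2049.   194.4  181.5]
```

Scaled: 165 mm / 750 = 0.22, 150 mm / 750 = 0.2.

Emit:
hand_motion:
  motion:
    - [[0.0024, 0.0016, 0.0533], [0, 0, 0]]
    - [[0.0024, 0.0016, 0.1067], [0, 0, 0]]
    - [[0.0024, 0.0016, 0.16], [0, 0, 0]]
    - [[0.0024, 0.0016, 0.2], [0, 0, 0]]
    - [[0.0024, 0.0016, 0.22], [0, 0, 0]]
    - [[0.0024, 0.0016, 0.22], [0, 0, 0]]
    - [[0.0024, 0.0016, 0.22], [0, 0, 0]]
  finger_gap: 1.0

```text
t: 3.05
eef_pos: [624.7, -127.4, 36.8]
tool_rot: [0.707, 0.707, 0.0, 0.001]
force: [-0.3, -0.6, 0.6]
grip_width: 0.999
grasp_force: 0.0
```

Emit:
hand_motion:
  motion:
    - [[0, 0, 0], [0, 0, 0]]
    - [[0, 0, 0], [0, 0, 0]]
    - [[0, 0, 0], [0, 0, 0]]
    - [[0, 0, 0], [0, 0, 0]]
    - [[0, 0, 0], [0, 0, 0]]
    - [[0, 0, 0], [0, 0, 0]]
    - [[0, 0, 0], [0, 0, 0]]
    - [[0, 0, 0], [0, 0, 0]]
  finger_gap: 0.0

```text
t: 3.85
eef_pos: [623.8, -126.6, 35.7]
tool_rot: [0.707, 0.707, 0.0, 0.0]
force: [-0.5, -0.4, 2.8]
grip_width: 0.591
grasp_force: 30.0
```

```bash
python3 go.py 460.6 -128 35
```

```text
at [ 623.8 -126.6   35.7] t 3.9 d [  -1.4 -163.2    0.7] rot [0. 0. 0.]
```

Scaled: -163 mm / 750 = -0.2173, -155 mm / 750 = -0.2067.

Emit:
hand_motion:
  motion:
    - [[0, 0, -0.0333], [0, 0, 0]]
    - [[0, 0, -0.0667], [0, 0, 0]]
    - [[0, -0.04, -0.08], [0, 0, 0]]
    - [[0, -0.0867, -0.08], [0, 0, 0]]
    - [[0, -0.1333, -0.08], [0, 0, 0]]
    - [[0, -0.18, -0.08], [0, 0, 0]]
    - [[0, -0.2067, -0.08], [0, 0, 0]]
    - [[0, -0.2173, -0.08], [0, 0, 0]]
    - [[0, -0.2173, -0.08], [0, 0, 0]]
    - [[0, -0.2173, -0.08], [0, 0, 0]]

```text
t: 4.85
eef_pos: [461.9, -127.0, 95.8]
tool_rot: [0.707, 0.707, 0.0, 0.001]
force: [0.9, -0.4, -1.0]
grip_width: 0.592
grasp_force: 30.0
```

Emit:
hand_motion:
  motion:
    - [[0, 0, 0.0267], [0, 0, 0]]
    - [[0, 0, 0.0467], [0, 0, 0]]
    - [[0, 0, 0.0533], [0, 0, 0]]
    - [[0, 0, 0.056], [0, 0, 0]]
    - [[0, 0, 0.056], [0, 0, 0]]
    - [[0, 0, 0.056], [0, 0, 0]]

```text
t: 5.45
eef_pos: [461.6, -127.0, 54.1]
tool_rot: [0.707, 0.707, 0.0, 0.001]
force: [0.7, 0.0, -0.9]
grip_width: 0.593
grasp_force: 30.0
```

```bash
python3 go.py 460.6 -126.4 51
```

```text
at [ 461.6 -127.    54.1] t 5.5 d [ 0.6 -1.   3.1] rot [0.001 0.001 0.   ]
```

Scaled: 3.3 mm / 750 = 0.0044, 3 mm / 750 = 0.004.

Emit:
hand_motion:
  motion:
    - [[0.0007, -0.0013, 0.0027], [0, 0, 0]]
    - [[0.0007, -0.0013, 0.004], [0, 0, 0]]
    - [[0.0007, -0.0013, 0.0044], [0, 0, 0]]
    - [[0.0007, -0.0013, 0.0044], [0, 0, 0]]

```text
t: 5.85
eef_pos: [460.0, -126.2, 50.7]
tool_rot: [0.707, 0.707, 0.0, 0.0]
force: [-1.1, 0.8, 2.8]
grip_width: 0.594
grasp_force: 30.0
```

Emit:
hand_motion:
  motion:
    - [[0, 0, 0], [0, 0, 0]]
    - [[0, 0, 0], [0, 0, 0]]
    - [[0, 0, 0], [0, 0, 0]]
    - [[0, 0, 0], [0, 0, 0]]
    - [[0, 0, 0], [0, 0, 0]]
    - [[0, 0, 0], [0, 0, 0]]
  finger_gap: 0.95

```text
t: 6.45
eef_pos: [459.7, -126.1, 50.1]
tool_rot: [0.707, 0.707, -0.0, -0.0]
force: [-0.5, 0.8, -0.6]
grip_width: 0.947
grasp_force: 0.0
```

Emit:
hand_motion:
  motion:
    - [[0, 0, -0.04], [0, 0, 0]]
    - [[0, 0, -0.1], [0, 0, 0]]
    - [[0, 0, -0.16], [0, 0, 0]]
    - [[0, 0, -0.2], [0, 0, 0]]
    - [[0, 0, -0.2], [0, 0, 0]]
    - [[0, 0, -0.2], [0, 0, 0]]

```text
t: 7.05
eef_pos: [459.9, -126.2, 200.4]
tool_rot: [0.707, 0.707, 0.0, 0.001]
force: [0.1, -0.1, -0.6]
grip_width: 0.95
grasp_force: 0.0
```

```bash
python3 - <<'E'
from meas import *
import go
for c in ["top","side","wrist"]:
    s=arm.snapshot(c); save(s,c+"2.png"); print(c)
    for k,(x,y,h) in dict(d=(461,-127,105),c=(629,273,74),b=(604,115,58)).items():
      try: print(k,capmeas(s,x,y,0,h,R=40))
      except Exception as e: print(k,"-")
    for p in pads(s): print(p)
go.delta(629,272.5,200)
E
```

```text
top
d [ 473.  -101.3   26.3   16.4  474.3  -98.4   42. ]
c [626.7 275.5  24.8  75.1 627.  274.  312. ]
b [602.5 116.7  19.5  59.  602.5 116.7 203. ]
[449.3 126.8  14.3 586.  252.9 260. ]
[452.5  42.1  14.1 597.  287.4 259.5]
[455.8 -42.6  14.1 591.  322.  259. ]
side
d [ 460.6 -129.5   28.3  105.1  460.8 -135.8  425. ]
c [630.6 272.2  23.5  73.9 629.8 265.5 101. ]
b [606.6 114.   20.1  58.1 605.4 108.7 106. ]
[451.1 123.8  15.1 279.  245.7 186. ]
[449.   53.6  15.  161.  246.8 199.8]
wrist
d [ 460.  -126.5   28.   105.7  460.1 -124.9 2351. ]
c -
b -
[ 454.4   43.9   15.1 3111.   316.4   36.8]
[ 457.9  -40.8   15.3 2515.   319.5  115.8]
[ 464.6 -106.8   15.4  421.   324.8  170.7]
at [ 458.2 -125.5  197.9] t 7.2 d [398.  170.7  -2. ] rot [-0.004 -0.002 -0.   ]
```

Scaled: 399 mm / 750 = 0.532, 169.3 mm / 750 = 0.2257.

Emit:
hand_motion:
  motion:
    - [[0.06, 0.0253, 0], [0, 0, 0]]
    - [[0.12, 0.0507, 0], [0, 0, 0]]
    - [[0.18, 0.076, 0], [0, 0, 0]]
    - [[0.24, 0.1013, 0], [0, 0, 0]]
    - [[0.3, 0.1267, 0], [0, 0, 0]]
    - [[0.36, 0.1533, 0], [0, 0, 0]]
    - [[0.42, 0.1787, 0], [0, 0, 0]]
    - [[0.4733, 0.2013, 0], [0, 0, 0]]
    - [[0.5133, 0.2173, 0], [0, 0, 0]]
    - [[0.532, 0.2257, 0], [0, 0, 0]]
    - [[0.532, 0.2257, 0], [0, 0, 0]]
    - [[0.532, 0.2257, 0], [0, 0, 0]]
  finger_gap: 0.95

```text
t: 8.4
eef_pos: [627.9, 272.3, 197.9]
tool_rot: [0.707, 0.707, -0.002, -0.001]
force: [-0.8, 0.3, 0.1]
grip_width: 0.947
grasp_force: 0.0
```

```bash
python3 - <<'E'
from meas import *
import go
s=arm.snapshot("wrist"); print(capmeas(s,629,273,0,74,R=40)); print(capmeas(s,604,116,0,58,R=40)); go.delta(629.5,273,25)
E
```

```text
[ 629.7  275.6   24.    74.8  629.5  277.  1449. ]
[605.7 118.7  20.1  58.5 606.2 121.8 632. ]
at [628.1 271.8 198.5] t 8.4 d [  1.4   1.9 173.5] rot [-0.003  0.001 -0.001]
```

Scaled: 174 mm / 750 = 0.232, 155 mm / 750 = 0.2067.

Emit:
hand_motion:
  motion:
    - [[0.0013, 0.0004, 0.0533], [0, 0, 0]]
    - [[0.0013, 0.0004, 0.1067], [0, 0, 0]]
    - [[0.0013, 0.0004, 0.16], [0, 0, 0]]
    - [[0.0013, 0.0004, 0.2067], [0, 0, 0]]
    - [[0.0013, 0.0004, 0.232], [0, 0, 0]]
    - [[0.0013, 0.0004, 0.232], [0, 0, 0]]
    - [[0.0013, 0.0004, 0.232], [0, 0, 0]]

```text
t: 9.15
eef_pos: [629.3, 272.8, 26.4]
tool_rot: [0.708, 0.707, -0.0, -0.0]
force: [-0.8, 0.6, -0.5]
grip_width: 0.952
grasp_force: 0.0
```

Emit:
hand_motion:
  motion:
    - [[0, 0, 0], [0, 0, 0]]
    - [[0, 0, 0], [0, 0, 0]]
    - [[0, 0, 0], [0, 0, 0]]
    - [[0, 0, 0], [0, 0, 0]]
    - [[0, 0, 0], [0, 0, 0]]
    - [[0, 0, 0], [0, 0, 0]]
    - [[0, 0, 0], [0, 0, 0]]
    - [[0, 0, 0], [0, 0, 0]]
  finger_gap: 0.0

```text
t: 9.95
eef_pos: [629.4, 274.0, 26.4]
tool_rot: [0.707, 0.707, 0.0, 0.0]
force: [0.3, 0.6, 1.1]
grip_width: 0.508
grasp_force: 30.0
```

```bash
python3 go.py 457 -43.2 40
```

```text
at [629.4 274.   26.4] t 9.9 d [-317.2 -172.5  -13.7] rot [ 0. -0.  0.]
```

Scaled: -317 mm / 750 = -0.4227, -313 mm / 750 = -0.4173.

Emit:
hand_motion:
  motion:
    - [[0, 0, -0.0333], [0, 0, 0]]
    - [[0, 0, -0.0733], [0, 0, 0]]
    - [[-0.02, -0.0107, -0.1], [0, 0, 0]]
    - [[-0.0667, -0.036, -0.1], [0, 0, 0]]
    - [[-0.1173, -0.064, -0.1], [0, 0, 0]]
    - [[-0.1693, -0.092, -0.1], [0, 0, 0]]
    - [[-0.2213, -0.12, -0.1], [0, 0, 0]]
    - [[-0.2733, -0.148, -0.1], [0, 0, 0]]
    - [[-0.324, -0.176, -0.1], [0, 0, 0]]
    - [[-0.368, -0.2, -0.1], [0, 0, 0]]
    - [[-0.4, -0.2173, -0.1], [0, 0, 0]]
    - [[-0.4173, -0.2267, -0.1], [0, 0, 0]]
    - [[-0.4227, -0.2299, -0.1], [0, 0, 0]]
    - [[-0.4227, -0.2299, -0.1], [0, 0, 0]]
    - [[-0.4227, -0.2299, -0.08], [0, 0, 0]]
    - [[-0.4227, -0.2299, -0.0533], [0, 0, 0]]
    - [[-0.4227, -0.2299, -0.032], [0, 0, 0]]
    - [[-0.4227, -0.2299, -0.024], [0, 0, 0]]
    - [[-0.4227, -0.2299, -0.024], [0, 0, 0]]
    - [[-0.4227, -0.2299, -0.024], [0, 0, 0]]

```text
t: 11.95
eef_pos: [457.6, -42.8, 44.6]
tool_rot: [0.707, 0.707, 0.0, 0.0]
force: [-0.2, -0.4, -1.2]
grip_width: 0.509
grasp_force: 30.0
```

```bash
python3 go.py 457 -43.2 41.4
```

```text
at [457.6 -42.8  44.6] t 11.9 d [-0.4 -0.6  3.2] rot [0.001 0.    0.001]
```

Scaled: 3.2 mm / 750 = 0.0043, 3 mm / 750 = 0.004.

Emit:
hand_motion:
  motion:
    - [[0, -0.0007, 0.0027], [0, 0, 0]]
    - [[0, -0.0007, 0.004], [0, 0, 0]]
    - [[0, -0.0007, 0.0043], [0, 0, 0]]
    - [[0, -0.0007, 0.0043], [0, 0, 0]]

```text
t: 12.35
eef_pos: [456.7, -43.2, 41.3]
tool_rot: [0.707, 0.707, 0.0, 0.0]
force: [0.4, 0.5, -0.5]
grip_width: 0.507
grasp_force: 30.0
```

Emit:
hand_motion:
  motion:
    - [[0, 0, 0], [0, 0, 0]]
    - [[0, 0, 0], [0, 0, 0]]
    - [[0, 0, 0], [0, 0, 0]]
    - [[0, 0, 0], [0, 0, 0]]
    - [[0, 0, 0], [0, 0, 0]]
    - [[0, 0, 0], [0, 0, 0]]
  finger_gap: 0.9

```text
t: 12.95
eef_pos: [456.4, -43.1, 41.0]
tool_rot: [0.707, 0.707, 0.0, -0.0]
force: [-0.5, -0.7, 0.2]
grip_width: 0.898
grasp_force: 0.0
```

Emit:
hand_motion:
  motion:
    - [[0, 0, -0.04], [0, 0, 0]]
    - [[0, 0, -0.1], [0, 0, 0]]
    - [[0, 0, -0.16], [0, 0, 0]]
    - [[0, 0, -0.2], [0, 0, 0]]
    - [[0, 0, -0.2133], [0, 0, 0]]
    - [[0, 0, -0.2133], [0, 0, 0]]
    - [[0, 0, -0.2133], [0, 0, 0]]

```text
t: 13.65
eef_pos: [455.2, -42.8, 199.0]
tool_rot: [0.707, 0.707, -0.001, -0.001]
force: [0.2, 0.8, -0.8]
grip_width: 0.901
grasp_force: 0.0
```

```bash
python3 - <<'E'
from meas import *
import go
s=arm.snapshot("wrist"); print(capmeas(s,457,-43,0,89,R=40)); print(capmeas(s,460,-127,0,105,R=40))
for p in pads(s): print(p)
go.delta(604.5,116.5,200)
E
```

```text
[ 457.   -41.5   24.    89.6  456.8  -40.  1566. ]
[ 460.3 -125.9   28.4  105.3  460.1 -122.9 1861. ]
[ 451.1  128.8   15.1 3113.   316.3   34.6]
[ 454.5   44.1   15.4 2524.   319.3  113.8]
[459.6 -25.8  15.5 673.  323.4 171.7]
[ 463.3 -108.    15.8  472.   325.9  232.4]
at [454.8 -42.7 198.5] t 13.7 d [159.2 149.7  -1.9] rot [-0.004 -0.001 -0.   ]
```

Scaled: 184 mm / 750 = 0.2453, 159.4 mm / 750 = 0.2125.

Emit:
hand_motion:
  motion:
    - [[0.0373, 0.0347, 0], [0, 0, 0]]
    - [[0.0773, 0.072, 0], [0, 0, 0]]
    - [[0.12, 0.112, 0], [0, 0, 0]]
    - [[0.1627, 0.152, 0], [0, 0, 0]]
    - [[0.1973, 0.184, 0.0133], [0, 0, 0]]
    - [[0.2125, 0.1981, 0.0467], [0, 0, 0]]
    - [[0.2125, 0.1981, 0.1], [0, 0, 0]]
    - [[0.2125, 0.1981, 0.1533], [0, 0, 0]]
    - [[0.2125, 0.1981, 0.2067], [0, 0, 0]]
    - [[0.2125, 0.1981, 0.2373], [0, 0, 0]]
    - [[0.2125, 0.1981, 0.2453], [0, 0, 0]]
    - [[0.2125, 0.1981, 0.2453], [0, 0, 0]]
    - [[0.2125, 0.1981, 0.2453], [0, 0, 0]]
  finger_gap: 0.8

```text
t: 15.0
eef_pos: [605.7, 116.3, 17.6]
tool_rot: [0.707, 0.707, 0.0, 0.0]
force: [0.3, -0.3, 0.3]
grip_width: 0.804
grasp_force: 0.0
```

Emit:
hand_motion:
  motion:
    - [[0, 0, 0], [0, 0, 0]]
    - [[0, 0, 0], [0, 0, 0]]
    - [[0, 0, 0], [0, 0, 0]]
    - [[0, 0, 0], [0, 0, 0]]
    - [[0, 0, 0], [0, 0, 0]]
    - [[0, 0, 0], [0, 0, 0]]
    - [[0, 0, 0], [0, 0, 0]]
    - [[0, 0, 0], [0, 0, 0]]
  finger_gap: 0.0

```text
t: 15.8
eef_pos: [605.3, 116.2, 17.3]
tool_rot: [0.707, 0.707, 0.0, 0.0]
force: [-0.4, -0.3, 2.9]
grip_width: 0.423
grasp_force: 30.0
```

```bash
python3 go.py 453.8 41.4 31
```

```text
at [605.3 116.2  17.3] t 15.8 d [ -74.8 -151.5  -13.7] rot [0. 0. 0.]
```

Scaled: -151.5 mm / 750 = -0.202, -74.7 mm / 750 = -0.0996.

Emit:
hand_motion:
  motion:
    - [[0, 0, -0.0333], [0, 0, 0]]
    - [[0, 0, -0.0733], [0, 0, 0]]
    - [[-0.0107, -0.0213, -0.1], [0, 0, 0]]
    - [[-0.032, -0.064, -0.1], [0, 0, 0]]
    - [[-0.056, -0.1133, -0.1], [0, 0, 0]]
    - [[-0.0787, -0.16, -0.1], [0, 0, 0]]
    - [[-0.0933, -0.1893, -0.1], [0, 0, 0]]
    - [[-0.0996, -0.202, -0.1], [0, 0, 0]]
    - [[-0.0996, -0.202, -0.1], [0, 0, 0]]
    - [[-0.0996, -0.202, -0.08], [0, 0, 0]]
    - [[-0.0996, -0.202, -0.0533], [0, 0, 0]]
    - [[-0.0996, -0.202, -0.032], [0, 0, 0]]
    - [[-0.0996, -0.202, -0.024], [0, 0, 0]]
    - [[-0.0996, -0.202, -0.024], [0, 0, 0]]
    - [[-0.0996, -0.202, -0.024], [0, 0, 0]]

```text
t: 17.3
eef_pos: [454.7, 41.7, 35.5]
tool_rot: [0.707, 0.707, 0.0, 0.0]
force: [0.6, -0.2, -0.7]
grip_width: 0.419
grasp_force: 30.0
```

```bash
python3 go.py 453.9 41.5 32.3
```

```text
at [454.7  41.7  35.5] t 17.3 d [-0.2 -0.8  3.2] rot [0.001 0.    0.   ]
```

Scaled: 3.2 mm / 750 = 0.0043, 3 mm / 750 = 0.004.

Emit:
hand_motion:
  motion:
    - [[0, -0.0007, 0.0027], [0, 0, 0]]
    - [[0, -0.0007, 0.004], [0, 0, 0]]
    - [[0, -0.0007, 0.0043], [0, 0, 0]]
    - [[0, -0.0007, 0.0043], [0, 0, 0]]

```text
t: 17.7
eef_pos: [453.5, 41.5, 32.3]
tool_rot: [0.707, 0.707, 0.0, 0.0]
force: [-0.3, 1.2, 2.5]
grip_width: 0.424
grasp_force: 30.0
```

Emit:
hand_motion:
  motion:
    - [[0, 0, 0], [0, 0, 0]]
    - [[0, 0, 0], [0, 0, 0]]
    - [[0, 0, 0], [0, 0, 0]]
    - [[0, 0, 0], [0, 0, 0]]
    - [[0, 0, 0], [0, 0, 0]]
    - [[0, 0, 0], [0, 0, 0]]
  finger_gap: 0.8

```text
t: 18.3
eef_pos: [453.0, 41.6, 31.7]
tool_rot: [0.707, 0.707, -0.0, -0.0]
force: [0.4, -0.5, 0.4]
grip_width: 0.798
grasp_force: 0.0
```

Emit:
hand_motion:
  motion:
    - [[0, 0, -0.04], [0, 0, 0]]
    - [[0, 0, -0.1], [0, 0, 0]]
    - [[0, 0, -0.16], [0, 0, 0]]
    - [[0, 0, -0.2067], [0, 0, 0]]
    - [[0, 0, -0.224], [0, 0, 0]]
    - [[0, 0, -0.224], [0, 0, 0]]
    - [[0, 0, -0.224], [0, 0, 0]]

```text
t: 19.0
eef_pos: [451.8, 41.7, 197.9]
tool_rot: [0.707, 0.707, -0.001, -0.001]
force: [0.7, 0.9, 0.1]
grip_width: 0.8
grasp_force: 0.0
```

```bash
python3 - <<'E'
from meas import *
import go
s=arm.snapshot("wrist"); print(capmeas(s,454,41,0,73,R=35)); print(capmeas(s,457,-43,0,89,R=35))
for p in pads(s): print(p)
go.delta(635.8,-271,200)
E
```

```text
[453.7  42.7  19.9  73.5 453.7  43.9 998. ]
[ 457.   -40.5   24.1   89.3  457.   -38.1 1254. ]
[ 451.2  129.    15.4 2544.   319.4  113.3]
[ 455.4   54.9   15.5 1009.   322.7  174.8]
[459.  -27.   15.6 678.  325.1 235. ]
[ 485.4 -114.7   15.4  152.   343.3  291.9]
at [451.3  41.7 197.2] t 19.1 d [-312.7  184.5   -3.8] rot [-0.005 -0.    -0.   ]
```

Scaled: -312.8 mm / 750 = -0.4171, 183 mm / 750 = 0.244.

Emit:
hand_motion:
  motion:
    - [[-0.0267, 0.016, 0], [0, 0, 0]]
    - [[-0.0733, 0.0427, 0], [0, 0, 0]]
    - [[-0.1267, 0.0747, 0], [0, 0, 0]]
    - [[-0.18, 0.1053, 0], [0, 0, 0]]
    - [[-0.2333, 0.136, 0], [0, 0, 0]]
    - [[-0.2867, 0.168, 0], [0, 0, 0]]
    - [[-0.336, 0.196, 0], [0, 0, 0]]
    - [[-0.38, 0.2227, 0], [0, 0, 0]]
    - [[-0.408, 0.2387, 0], [0, 0, 0]]
    - [[-0.4171, 0.244, 0], [0, 0, 0]]
    - [[-0.4171, 0.244, 0.0667], [0, 0, 0]]
    - [[-0.4171, 0.244, 0.12], [0, 0, 0]]
    - [[-0.4171, 0.244, 0.1533], [0, 0, 0]]
    - [[-0.4171, 0.244, 0.16], [0, 0, 0]]
    - [[-0.4171, 0.244, 0.16], [0, 0, 0]]
  finger_gap: 0.5

```text
t: 20.55
eef_pos: [634.5, -269.6, 77.6]
tool_rot: [0.707, 0.707, -0.001, -0.002]
force: [-0.3, -0.5, 0.8]
grip_width: 0.502
grasp_force: 0.0
```

```bash
python3 - <<'E'
from meas import *
import go
s=arm.snapshot("wrist"); save(s,"w5.png"); print(capmeas(s,636,-271,0,42,R=35)); go.delta(635.9,-271.2,10)
E
```

```text
[ 636.8 -270.6   16.1   42.8  636.7 -269.  1152. ]
at [ 636.  -270.6   79.9] t 20.6 d [-0.6 -0.1 69.9] rot [-0.    -0.     0.001]
```

View pics/w5.png

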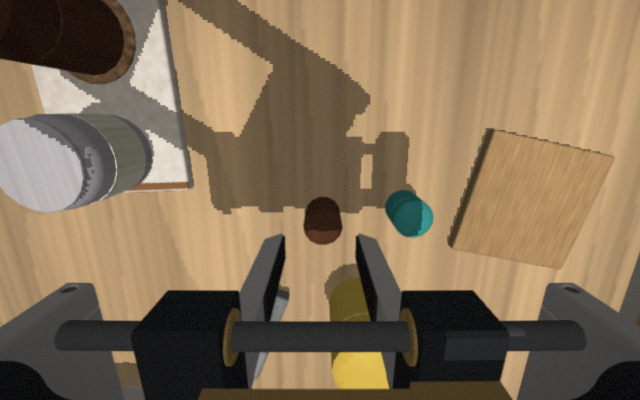

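A is at (322,220), centred between the fingers. Turquoise at (408,213) is outside the right finger, and yellow is behind and below. Clear to descend.

Scaled: 69 mm / 750 = 0.092, 67 mm / 750 = 0.0893.

Emit:
hand_motion:
  motion:
    - [[-0.0004, 0, 0.04], [0, 0, 0]]
    - [[-0.0004, 0, 0.0733], [0, 0, 0]]
    - [[-0.0004, 0, 0.0893], [0, 0, 0]]
    - [[-0.0004, 0, 0.092], [0, 0, 0]]
    - [[-0.0004, 0, 0.092], [0, 0, 0]]

```text
t: 21.1
eef_pos: [637.0, -272.0, 12.2]
tool_rot: [0.707, 0.707, 0.0, 0.001]
force: [-0.3, -0.9, -0.3]
grip_width: 0.501
grasp_force: 0.0
```

Emit:
hand_motion:
  motion:
    - [[0, 0, 0], [0, 0, 0]]
    - [[0, 0, 0], [0, 0, 0]]
    - [[0, 0, 0], [0, 0, 0]]
    - [[0, 0, 0], [0, 0, 0]]
    - [[0, 0, 0], [0, 0, 0]]
    - [[0, 0, 0], [0, 0, 0]]
    - [[0, 0, 0], [0, 0, 0]]
  finger_gap: 0.0

```text
t: 21.8
eef_pos: [637.1, -272.2, 12.5]
tool_rot: [0.707, 0.707, 0.0, 0.001]
force: [-0.3, 0.5, 5.9]
grip_width: 0.338
grasp_force: 30.0
```

```bash
python3 go.py 450.5 126.2 26
```

```text
at [ 637.1 -272.2   12.5] t 21.8 d [ 398.4 -186.6  -14.5] rot [0.002 0.001 0.   ]
```

Scaled: 397.8 mm / 750 = 0.5304, -105 mm / 750 = -0.14.

Emit:
hand_motion:
  motion:
    - [[0, 0, -0.0333], [0, 0, 0]]
    - [[0, 0, -0.0867], [0, 0, 0]]
    - [[0, 0, -0.14], [0, 0, 0]]
    - [[0.0267, -0.012, -0.16], [0, 0, 0]]
    - [[0.08, -0.0373, -0.16], [0, 0, 0]]
    - [[0.136, -0.064, -0.16], [0, 0, 0]]
    - [[0.1933, -0.0907, -0.16], [0, 0, 0]]
    - [[0.2507, -0.1173, -0.16], [0, 0, 0]]
    - [[0.308, -0.144, -0.16], [0, 0, 0]]
    - [[0.3653, -0.1707, -0.16], [0, 0, 0]]
    - [[0.42, -0.196, -0.16], [0, 0, 0]]
    - [[0.4693, -0.22, -0.16], [0, 0, 0]]
    - [[0.5067, -0.2373, -0.16], [0, 0, 0]]
    - [[0.5253, -0.2467, -0.16], [0, 0, 0]]
    - [[0.5304, -0.2488, -0.16], [0, 0, 0]]
    - [[0.5304, -0.2488, -0.16], [0, 0, 0]]

```text
t: 23.4
eef_pos: [449.2, 126.5, 130.6]
tool_rot: [0.707, 0.708, -0.0, 0.0]
force: [0.6, -0.0, -0.7]
grip_width: 0.334
grasp_force: 30.0
```

Emit:
hand_motion:
  motion:
    - [[0, 0, 0.04], [0, 0, 0]]
    - [[0, 0, 0.08], [0, 0, 0]]
    - [[0, 0, 0.1133], [0, 0, 0]]
    - [[0, 0, 0.1307], [0, 0, 0]]
    - [[0, 0, 0.136], [0, 0, 0]]
    - [[0, 0, 0.136], [0, 0, 0]]
    - [[0, 0, 0.136], [0, 0, 0]]

```text
t: 24.1
eef_pos: [450.9, 126.1, 29.7]
tool_rot: [0.707, 0.707, 0.001, 0.001]
force: [-1.6, -0.1, -0.7]
grip_width: 0.335
grasp_force: 30.0
```

```bash
python3 go.py 450.6 125.8 27.5
```

```text
at [450.9 126.1  29.7] t 24.1 d [-0.3 -0.3  2.2] rot [ 0.002 -0.    -0.001]
```

Scaled: 2.7 mm / 750 = 0.0036, 2.5 mm / 750 = 0.0033.

Emit:
hand_motion:
  motion:
    - [[-0.0003, 0, 0.002], [0, 0, 0]]
    - [[-0.0003, 0, 0.0033], [0, 0, 0]]
    - [[-0.0003, 0, 0.0036], [0, 0, 0]]
    - [[-0.0003, 0, 0.0036], [0, 0, 0]]

```text
t: 24.5
eef_pos: [450.5, 126.1, 27.4]
tool_rot: [0.707, 0.707, 0.001, 0.001]
force: [-1.0, -1.1, 5.2]
grip_width: 0.337
grasp_force: 30.0
```

Emit:
hand_motion:
  motion:
    - [[0, 0, 0], [0, 0, 0]]
    - [[0, 0, 0], [0, 0, 0]]
    - [[0, 0, 0], [0, 0, 0]]
    - [[0, 0, 0], [0, 0, 0]]
    - [[0, 0, 0], [0, 0, 0]]
  finger_gap: 0.7

```text
t: 25.0
eef_pos: [449.3, 126.1, 25.9]
tool_rot: [0.707, 0.707, -0.0, -0.0]
force: [-0.4, -1.4, -0.5]
grip_width: 0.692
grasp_force: 0.0
```

Emit:
hand_motion:
  motion:
    - [[0, 0, -0.04], [0, 0, 0]]
    - [[0, 0, -0.1], [0, 0, 0]]
    - [[0, 0, -0.16], [0, 0, 0]]
    - [[0, 0, -0.2133], [0, 0, 0]]
    - [[0, 0, -0.2333], [0, 0, 0]]
    - [[0, 0, -0.2333], [0, 0, 0]]

```text
t: 25.6
eef_pos: [451.8, 126.3, 204.3]
tool_rot: [0.707, 0.707, 0.003, 0.002]
force: [-0.1, 0.4, -0.0]
grip_width: 0.703
grasp_force: 0.0
```

Emit:
hand_motion:
  motion:
    - [[0, 0.0533, 0], [0, 0, 0]]
    - [[0, 0.1067, 0], [0, 0, 0]]
    - [[0, 0.16, 0], [0, 0, 0]]
    - [[0, 0.2133, 0], [0, 0, 0]]
    - [[0, 0.2667, 0], [0, 0, 0]]
    - [[0, 0.2933, 0], [0, 0, 0]]
    - [[0, 0.2933, 0], [0, 0, 0]]
    - [[0, 0.2933, 0], [0, 0, 0]]

```text
t: 26.4
eef_pos: [667.9, 126.0, 198.3]
tool_rot: [0.707, 0.707, -0.002, -0.002]
force: [-0.6, -0.1, 0.3]
grip_width: 0.698
grasp_force: 0.0
```

```bash
python3 - <<'E'
from meas import *
for c in ["top","side"]:
    s=arm.snapshot(c); print(c); save(s,c+"9.png",(190,130,350,290) if c=="side" else (190,220,420,300),3)
    for k,(x,y,h) in dict(a=(450,126,57),b=(454,41,73),c=(457,-43,89),d=(460,-127,105)).items():
      print(k,capmeas(s,x,y,0,h,R=35))
E
```

```text
top
a [448.6 126.9  15.8  57.4 448.7 126.2 140. ]
b [451.4  42.3  19.5  74.1 451.8  42.1 219. ]
c [454.5 -41.5  23.7  89.6 454.7 -41.5 342. ]
d [ 457.7 -126.6   27.6  106.1  458.1 -126.5  477. ]
side
a [451.2 123.4  15.8  57.2 451.5 119.9  80. ]
b [455.3  39.1  20.   73.3 455.3  34.2 145. ]
c [458.5 -43.8  24.2  89.3 458.  -50.1 242. ]
d [ 460.4 -129.2   28.5  105.1  460.9 -135.7  432. ]
```

View pics/top9.png

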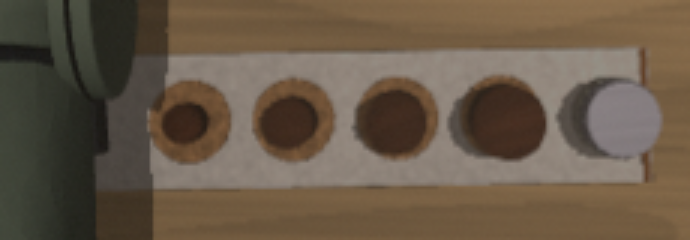

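View pics/side9.png

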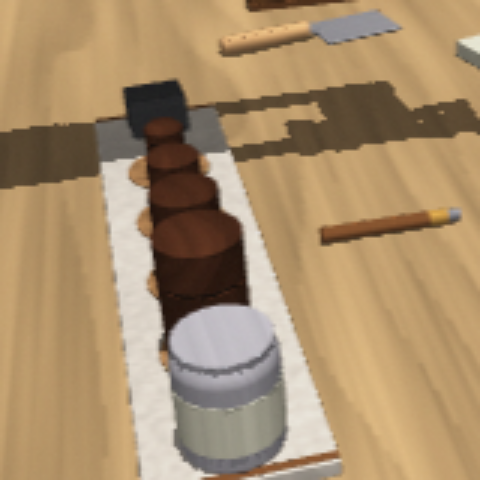

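Both pictures show all four caddies upright on their pads and falling in size away from the tin (top crop: D at 505, C at 397, B at 290, A at 185). Each is within about 2 mm of its pad centre and the arm is clear, so I'm handing in.

```bash
python3 -c "from plant import arm; print(arm.sign_off())"
```

```text
the job is handed in; nothing more can be done
None
```

I handed the job in at about 26 s: the four caddies stand upright on pads 4 to 1, tallest next to the varnish tin, each within about 2 mm of its pad centre, and I did not touch the tin or dish.

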